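Open the desk box and put the glasses case away

ROBOT

A 7-joint arm with a two-finger parallel gripper is mounted at the origin on the work surface. World frame = base frame: x ahead of the robot, y to its left, z up, the work surface at z = 0. Lengths are in mm, angles in rad, forces in N, time in s.
With the tool pointing down it reaches from about 425 to 875 mm from the base axis. Payload 8.4 kg.
Tool frame: the origin (TCP) lies at the very end of the fingers, on their centre line; the grasp point (between the pads) lies 19 mm behind it; z points along the fingers, y is the direction in which the jaws open and shut (so a half turn about z gives the same grasp; the last joint's range is limited). The gripper opens to 87 mm and grips with 3 to 60 N. Pads are 19 mm wide; open, the fingers measure 117 mm over their backs; the gripper's body (75 mm by 190 mm) begins 51 mm behind the grasp point.
Start: joints at [1.231, 0.333, 0.04, 1.465, -0.013, 1.343, -0.059], TCP at [154.991, -631.222, 222.546] pointing down, gripper open.
Joint ranges: [-2.58, 2.58], [-0.38, 2.09], [-1.3, 1.39], [0.25, 2.4], [-1.5, 4.64], [0.08, 2.09], [-2.65, 2.65]. Speed limits (rad/s): [2.22, 2.22, 2.79, 2.79, 3.14, 3.14, 3.14].

INTERFACE

Orientations are given as a 3x3 rotation matrix whose columns are the frame's x, y, z axes.
In Python, from rig import arm, claw, grab_frame, calibration, hand_in, get_time, get_joint_pos, get_dq, get_joint_efforts, get_ee_pos, get_orientation, get_contact_force, get_moment, get_finger_gap gives the robot as it stands. The module is installed in compiled form; this text tells all that it offers. Calls block until the motion is done:
- arm.move_pose(position, orientation): joint-space move of the TCP to a pose.
- arm.move_straight(position, rotation=None, velocity=150): straight line of the TCP; rotation=None keeps the orientation; velocity is the mean speed in mm/s.
- arm.set_joints(angles): joint-space move.
- claw.command_gripper(opening, f_grip=None): finger opening in mm; f_grip is the grip in N (None keeps the last); returns when the fingers have stopped.
- arm.dwell(seconds).
- arm.inverse_kinematics(position, orientation): joint angles nearest the present ones, or None.
- grab_frame(name): name is "scene" or "side" or "wrist"; returns (picture, depth): 400x640x3 uint8, blue, green, red; 400x640 float32, mm along the optical axis (not along the pixel's ray), 0 where there is no reading.
- calibration(name): a dict with "fovy" (degrees; the focal length in pixels is half the picture's height over the tangent of half this angle, whatever the lens; pixels are square), "cx", "cy" (the principal point, pixels), "cam_to_world" (4x4, takes a point from camera to world coordinates). Camera axes: x right, y up, looking along -z (the intrinsics and any distortion apply to the point x, -y, -z); pixel columns grow to the right and rows downward; lengths in mm; the calibration is good to about 2 mm. A picture is of the moment at which its call begins: read the wrist's pose just before it. calibration takes no time and is no camera call; for the wrist camera it gives the pose at the moment of the call.
A pose or a line that the arm cannot do raises arm.Unreachable and nothing moves.
- hand_in(): hands the job in, once; it reports no verdict.
Readings, each from a call of its own:
- get_time(): time.
- get_joint_pos(): joint angles.
- get_dq(): joint speeds.
- get_joint_efforts(): joint torques, N m.
- get_ee_pos(): TCP position.
- get_orientation(): TCP orientation.
- get_contact_force(): force on the tool from outside, world axes, zero at the start.
- get_moment(): the same for the moment, N m.
- get_finger_gap(): finger opening in mm.
Only numpy, scipy, OpenCV 4.12 (cv2) and the standard library are available. Lean on these libraries where they do the work, as an engineer would, in place of code of your own. Each camera call takes 0.05 s, during which the arm holds its last target.

TASK

Push the lid of the teal storage box up and over until it stays open by itself, without flinging it, and leave it standing open. Then put the orange glasses case into the box, lying flat on the box's floor the right way up; set it down rather than dropping it, and leave the mouse and the mug where they are.

Things in the scene. Friction and masses are not known exactly. Their poses are not given: they have to be found in the camera images.
- box: Teal open-topped storage box fixed to the desk, its front turned roughly to the robot's left, 170 mm deep (x) x 250 mm wide (y) x 85 mm high, walls and floor 5 mm thick (inside 160 x 240 mm, 80 mm deep). Origin: centre of its underside, on the desk. Its x axis points from the front (finger tab side) to the back (hinge side), y along the hinge, z up.
- lid (a joint): Hinge of the box's white lid, rad: 0 shut (level), grows as it opens, stop at 1.95 (leaning back past upright). The lid (0.2 to 0.33 kg) is a plain plate: its weight shuts it below about 1.53 rad and carries it on to the stop and keeps it there above that; the hinge is lightly damped.
- box_hinge (a point): Middle of the hinge line, on the box's back top edge: 85 mm behind the box's centre, 85 mm above the desk. Does not move when the lid moves; its axes are the box's.
- lid_tab (a point): Middle of the front edge, on the underside, of the black finger tab of the lid; moves with the lid. The lid plate is 170 mm from hinge to front, 250 mm wide, 8 mm thick; the tab, 120 mm wide and 8 mm thick in the same plane, sticks out 40 mm in front of the box, 86 mm above the desk when shut, with free space under it. This point is 210 mm from the hinge line. x axis points towards the hinge when shut and turns with the lid.
- case: Orange hard glasses case with a thin black seam round its sides and a small brass plate on top, 150 mm long (x) x 48 mm wide (y) x 36 mm high, rounded edges, 0.1 to 0.2 kg, loose on the desk. Origin: centre of its underside; z up through its top.
- mouse: Black computer mouse, 105 (x) x 58 (y) x 35 mm high, loose on the desk, to be left alone. Origin: centre of its underside.
- mug: White mug, 80 mm across, 90 mm high, handle to its y side, loose on the desk, to be left alone. Origin: centre of its underside.
There are look-alikes about, which are no part of the job. Leave any green, pink or purple look-alike of the case alone.

How it is judged (in metres and radians):
On the way:
1. the lid stands open by itself, at rest and touched by nothing, the case not yet in the box (value of joint lid above 1.8 rad and velocity of joint lid between -0.1 and 0.1 rad/s and contact force between lid and anything else below 0.1 N and horizontal distance between case and box above 0.15 m), for 0.2 s.
At the end, for the whole second after the job is handed in: The lid stands open (over 1.8 rad), and the glasses case is at rest inside the box, its underside within 7 mm of the inner floor, right way up within 0.12 rad (value of joint lid above 1.8 rad and x of case in the frame of box between -0.08 and 0.08 m and y of case in the frame of box between -0.12 and 0.12 m and z of case in the frame of box between 0 and 0.012 m and angle between case's own z axis and vertical below 0.12 rad and linear speed of case below 0.02 m/s); the robot touches nothing.
It fails at once if the lid is flung open (faster than 4 rad/s) (velocity of joint lid above 4 rad/s).
It fails at once if the case is dropped (falls free faster than 0.8 m/s, about 30 mm) (contact force between the fingers and case below 0.05 N and linear speed of case above 0.8 m/s).
It fails at once if the mouse is moved more than 30 mm (distance of mouse from where it was at the start of the episode above 0.03 m).
It fails at once if the mug is moved more than 30 mm (distance of mug from where it was at the start of the episode above 0.03 m).
It also fails if it takes over 69 s, if anything falls off the work surface, if the arm or the gripper's body presses on something with over 40 N, if the wrist force passes 120 N, or if a joint passes its speed limit or range.

## Working session

There is one attempt and no reset: what is moved stays moved. The work goes in short steps, each a Python script; the robot and the scene stay as the last script left them, time stands still between calls to the robot, and variables do not carry over. Pictures are saved under pics/ and viewed, and the job is handed in when it is done.

```bash
mkdir -p pics; ls; python3 - <<'E'
from rig import *
import cv2,numpy as np
print(get_time(),get_ee_pos(),get_orientation(),get_finger_gap())
for n in ["scene","side","wrist"]:
    c=calibration(n);print(n,{k:(np.round(v,3).tolist() if k=="cam_to_world" else v) for k,v in c.items()})
    p,d=grab_frame(n);cv2.imwrite(f"pics/{n}0.png",p);np.save(f"pics/{n}0.npy",d);print((d>0).mean())
E
```

```text
pics
0.0 [ 154.82721521 -630.81408012  221.6586393 ] [[ 9.71162855e-01  2.38416593e-01 -4.87546250e-04]
 [ 2.38417067e-01 -9.71161652e-01  1.53249055e-03]
 [-1.08115046e-04 -1.60453724e-03 -9.99998707e-01]] 86.95678529259298
scene {'fovy': 44.096829231863204, 'cx': 315.33722862597733, 'cy': 198.44210495280154, 'cam_to_world': [[0.575, -0.516, 0.635, 1267.301], [0.818, 0.353, -0.455, -423.687], [0.01, 0.781, 0.625, 813.507], [0.0, 0.0, 0.0, 1.0]]}
0.9958984375
side {'fovy': 53.44031797951917, 'cx': 318.0703475668812, 'cy': 203.26216454127615, 'cam_to_world': [[-0.896, 0.264, -0.357, 137.99], [-0.444, -0.533, 0.72, 899.317], [-0.001, 0.804, 0.595, 721.588], [0.0, 0.0, 0.0, 1.0]]}
0.99569921875
wrist {'fovy': 63.68829406787316, 'cx': 316.4539958686343, 'cy': 198.76597895899656, 'cam_to_world': [[0.238, 0.939, 0.249, 223.069], [-0.971, 0.231, 0.059, -614.631], [-0.002, -0.256, 0.967, 384.628], [0.0, 0.0, 0.0, 1.0]]}
0.99588671875
```

View pics/scene0.png

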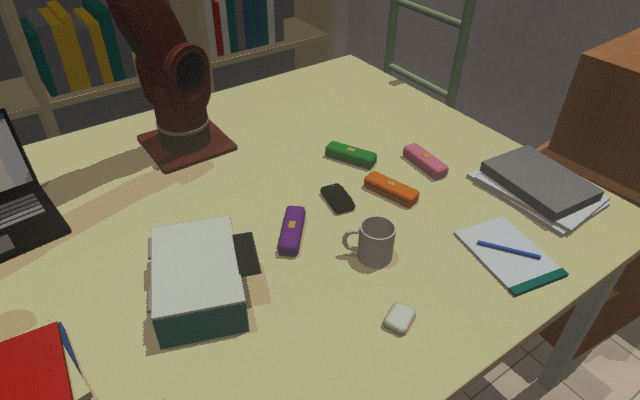

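View pics/side0.png

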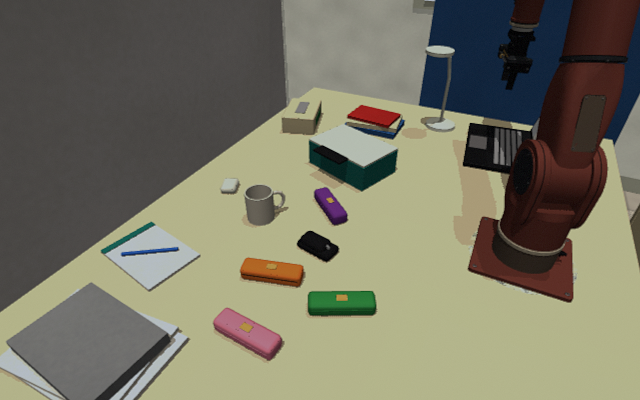

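View pics/wrist0.png

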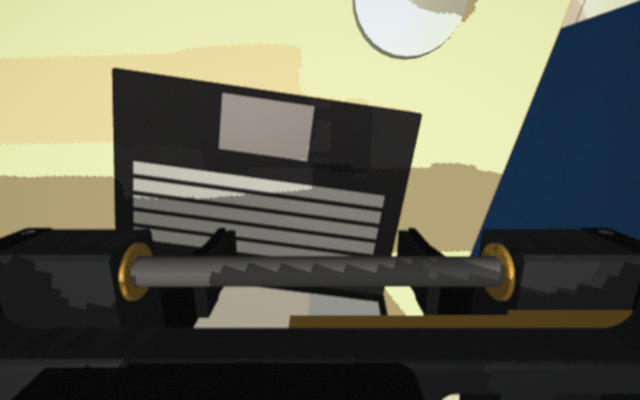

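Scene view: the lidded box is at about (200,275) with its tab at (247,255). The case-shaped objects are orange (391,189), green (350,154), pink (425,160) and purple (291,230). Only the orange one fits the description. The mouse is at (338,198) and the mug at (376,242). Next I measure.

```bash
cat > h.py <<'E'
import cv2,numpy as np
from rig import *
def cloud(name,d,c=None):
    c=c or calibration(name);f=200/np.tan(np.radians(c["fovy"])/2)
    v,u=np.mgrid[0:400,0:640]
    P=np.stack([(u-c["cx"])/f*d,-(v-c["cy"])/f*d,-d,np.ones_like(d)],-1)
    W=(P@np.array(c["cam_to_world"]).T)[...,:3]; W[d<=0]=np.nan
    return W
def rect(X):
    r=cv2.minAreaRect(X[:,:2].astype(np.float32)); return r
def hsvmask(p,lo,hi): return cv2.inRange(cv2.cvtColor(p,cv2.COLOR_BGR2HSV),lo,hi)>0
def big(m):
    n,l,s,_=cv2.connectedComponentsWithStats(m.astype(np.uint8)); return l==1+np.argmax(s[1:,4])
E
python3 - <<'E'
from h import *
for n in ["scene","side"]:
    p=cv2.imread(f"pics/{n}0.png");d=np.load(f"pics/{n}0.npy").astype(float);W=cloud(n,d)
    # desk check
    m=hsvmask(p,(20,50,120),(35,140,255))&(abs(W[...,2])<40)
    for r in [(slice(0,400),slice(0,213)),(slice(0,400),slice(213,426)),(slice(0,400),slice(426,640))]:
        print(n,"desk z",np.percentile(W[r][m[r]][:,2],[5,50,95]).round(1))
    m=big(hsvmask(p,(7,170,80),(15,255,255))&(W[...,2]<60)&(W[...,2]>5)&(np.arange(640)[None]>200));X=W[m]
    v,u=np.nonzero(m);print("orange",m.sum(),u.mean(),v.mean(),"z",np.percentile(X[:,2],[1,50,99]).round(1),rect(X))
    t=X[X[:,2]>X[:,2].max()-8];print(" top",rect(t))
    # lid
    m=(W[...,2]>80)&(W[...,2]<103)&(W[...,0]>200)&(W[...,0]<1000)&(abs(W[...,1])<700)
    white=big(m&hsvmask(p,(0,0,90),(180,70,255)));X=W[white];print("lid",white.sum(),np.percentile(X[:,2],[1,50,99]).round(1),rect(X))
    v,u=np.nonzero(white);print(u.mean(),v.mean())
    blk=big(m&(p.max(-1)<60));X=W[blk];v,u=np.nonzero(blk);print("tab",blk.sum(),u.mean(),v.mean(),np.percentile(X[:,2],[1,50,99]).round(1),rect(X))
    c0=np.array([X[:,0].mean(),X[:,1].mean()])
    for nm,mm in [("black mouse",(p.max(-1)<60)&(W[...,2]>8)&(W[...,2]<45)&(W[...,0]>300)),("mug",(W[...,2]>60)&(W[...,2]<100)&(W[...,0]>300)&hsvmask(p,(0,0,40),(180,60,255))&~white)]:
        b=big(mm);v,u=np.nonzero(b);print(nm,b.sum(),u.mean().round(),v.mean().round(),np.percentile(W[b][:,2],[1,50,99]).round(1),rect(W[b]))
    s=(255*0+p).copy()
    if n=="scene":
        cv2.imwrite("pics/crop.png",cv2.resize(p[120:300,260:460],(800,720))[:600])
E
```

```text
scene desk z [-2.7 -0.   2.7]
scene desk z [-3.2 -0.3  2.3]
scene desk z [-3.2 -0.5  2.1]
orange 564 392.040780141844 185.63297872340425 z [26.9 34.6 38.6] ((540.1702270507812, 341.6453552246094), (145.82858276367188, 46.365901947021484), 14.56865406036377)
 top ((539.2992553710938, 340.87408447265625), (144.20550537109375, 44.77821350097656), 15.782299995422363)
lid 7993 [86.8 93.8 96.8] ((561.4267578125, -218.89071655273438), (176.7234649658203, 254.57745361328125), 69.53487396240234)
192.9270611785312 267.78093331665207
tab 751 245.81225033288948 254.88015978695074 [90.2 93.7 97. ] ((600.060791015625, -120.34691619873047), (39.46791076660156, 120.4826889038086), 69.27291107177734)
black mouse 580 337.0 198.0 [ 9.7 28.3 37. ] ((484.3326721191406, 203.12353515625), (52.5369987487793, 104.01472473144531), 80.5645751953125)
mug 878 246.0 254.0 [88.5 93.7 97. ] ((599.2273559570312, -118.83692932128906), (42.46587371826172, 123.11466217041016), 69.36573791503906)
side desk z [-2.1 -0.   2.2]
side desk z [-1.6  0.7  3. ]
side desk z [-0.9  1.3  3.6]
orange 1149 271.77719756309835 271.36118363794606 z [ 7.5 34.7 38.9] ((534.9036254882812, 348.667724609375), (146.91650390625, 46.663997650146484), 15.56434154510498)
 top ((535.0858154296875, 348.666259765625), (146.6153564453125, 45.68086624145508), 16.10567283630371)
lid 1834 [91.6 95.  98. ] ((561.5624389648438, -213.8446502685547), (174.2671356201172, 251.6744384765625), 69.23387145996094)
353.76444929116684 144.4351145038168
tab 400 340.23 156.01 [80.3 93.8 97.1] ((541.4625244140625, -142.7694091796875), (286.116455078125, 135.72103881835938), 14.287795066833496)
black mouse 805 351.0 172.0 [ 8.5 27.  44.5] ((546.4911499023438, -144.33181762695312), (294.3313903808594, 140.64291381835938), 12.726515769958496)
mug 3381 187.0 61.0 [60.4 80.  99.4] ((1271.216064453125, -863.208984375), (1135.3785400390625, 2122.6474609375), 0.1664775162935257)
```

View pics/crop.png

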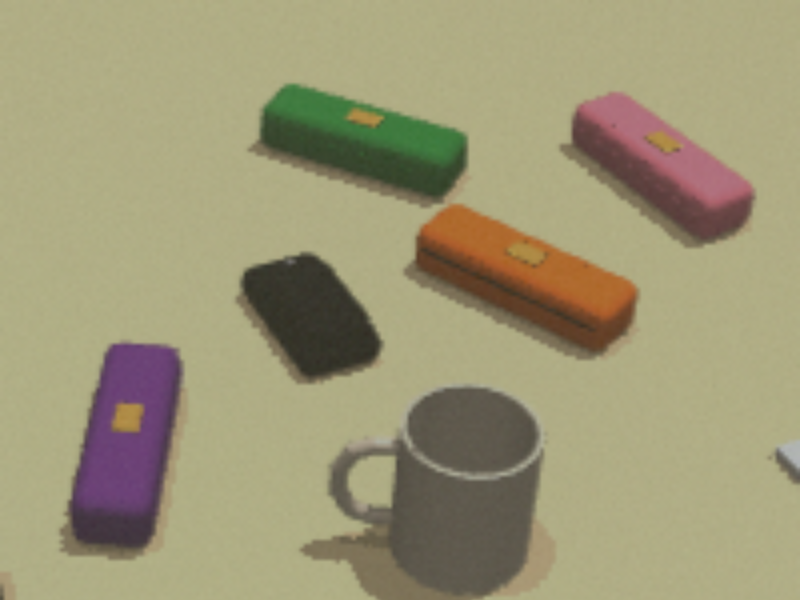

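The crop confirms the orange case: dark seam round its sides, brass plate on top. Next I get the mug and purple positions and check whether the lid push is reachable.

```bash
cat >> h.py <<'E'
ang=np.radians(69.4); F=np.array([np.cos(ang),np.sin(ang),0]); Z=np.array([0,0,1.]); 
C=np.array([561.5,-216.4,0]); H=C-85*F+85*Z
def Rpush(e,s=1):
    z=-F*np.cos(e)-Z*np.sin(e); x=s*(-F*np.sin(e)+Z*np.cos(e)); return np.stack([x,np.cross(z,x),z],1)
E
python3 - <<'E'
from h import *
for n in ["scene","side"]:
    p=cv2.imread(f"pics/{n}0.png");d=np.load(f"pics/{n}0.npy").astype(float);W=cloud(n,d)
    m=big(hsvmask(p,(135,100,40),(160,255,255))&(W[...,2]>5)&(W[...,2]<60));X=W[m];print("purple",rect(X))
    b=np.zeros((400,640),bool)
    if n=="scene": b[212:270,340:398]=1
    else: b[180:225,240:290]=1
    m=b&(W[...,2]>12)&(W[...,2]<110)
    X=W[m];print("mug",np.percentile(X,[1,99],axis=0).round(0),rect(X)); X=X[X[:,2]>80]; print(rect(X))
    if n=="side":
        m=(p.max(-1)<60)&(W[...,2]>8)&(W[...,2]<45); m[:225]=0;m[265:]=0;m[:,:290]=0;m[:,345:]=0; print("mouse",rect(W[m]))
print("time",get_time(), "J",get_joint_pos())
for s in (1,-1):
  for e in (20,30,40,50,60):
    e_=np.radians(e);R=Rpush(e_,s);o=[]
    for P in [H+175*F-45*Z, H+190*F, H+180*(F*.5+Z*.87), H+180*Z-15*F, H+180*Z-15*F+100*F]:
        q=arm.inverse_kinematics(P,R);o.append(None if q is None else np.round(q,2).tolist())
    print(s,e,o)
E
```

```text
purple ((527.102783203125, 38.85670471191406), (40.72244644165039, 142.1109161376953), 49.20357131958008)
mug [[648. 101.  13.]
 [731. 196.  91.]] ((689.7149047851562, 144.31585693359375), (107.02945709228516, 80.88996124267578), 80.30723571777344)
((690.9843139648438, 156.85675048828125), (78.58509063720703, 79.69390869140625), 49.91969680786133)
purple ((524.7954711914062, 46.61967468261719), (45.83895492553711, 149.5993194580078), 47.8116455078125)
mug [[642. 108.  14.]
 [726. 201.  91.]] ((687.1345825195312, 149.16616821289062), (105.95768737792969, 81.62071990966797), 81.7426528930664)
((689.7029418945312, 162.07687377929688), (78.5986557006836, 80.2547836303711), 81.86653900146484)
mouse ((480.0261535644531, 214.92172241210938), (53.959590911865234, 103.30379486083984), 80.39986419677734)
time 0.15 J [ 1.23081296  0.3337383   0.03984744  1.46604555 -0.0134155   1.34333415
 -0.0584926 ]
1 20 [[0.02, 1.03, -0.53, 1.41, 1.14, 1.99, 2.0], [0.0, 0.97, -0.53, 1.39, 1.12, 2.03, 2.05], [0.15, 0.67, -0.53, 1.53, 1.14, 2.02, 2.26], [0.56, 0.69, -0.91, 1.63, 1.37, 2.09, 2.31], [0.15, 0.64
[... 1398 characters left out ...]
1 40 [[0.25, 0.88, -0.75, 1.52, 1.08, 1.79, -1.11], [0.25, 0.85, -0.79, 1.48, 1.07, 1.86, -1.08], [0.43, 0.57, -0.8, 1.52, 1.02, 1.88, -0.81], [0.47, 0.42, -0.6, 1.61, 0.97, 1.71, -0.64], [0.43, 0.54, -0.79, 1.51, 1.01, 1.89, -0.77]]
-1 50 [[0.31, 0.77, -0.72, 1.57, 0.96, 1.61, -1.04], [0.31, 0.74, -0.77, 1.53, 0.94, 1.68, -1.01], [0.46, 0.47, -0.73, 1.53, 0.85, 1.73, -0.71], [0.49, 0.34, -0.52, 1.59, 0.8, 1.59, -0.52], [0.46, 0.44, -0.72, 1.5, 0.84, 1.75, -0.68]]
-1 60 [[0.36, 0.66, -0.67, 1.63, 0.81, 1.43, -0.93], [0.36, 0.62, -0.71, 1.58, 0.79, 1.5, -0.91], [0.49, 0.38, -0.65, 1.53, 0.68, 1.6, -0.6], [0.52, 0.29, -0.45, 1.57, 0.62, 1.5, -0.39], [0.49, 0.36, -0.63, 1.5, 0.67, 1.62, -0.56]]
```

Sizes match what was given: lid 174–177 × 252–254 mm, case about 146 × 46 mm, and both cameras put the tops at the right heights. I push the lid with the tool pitched 45°, coming in under the tab from the box's front.

```bash
cat >> h.py <<'E'
def W2(r,z): return H+r*F+z*Z   # plane coords relative to hinge
E
python3 - <<'E'
from h import *
e=np.radians(45);R=Rpush(e,1)
try:
    arm.move_pose(W2(330,330),R); print(get_time(),get_ee_pos())
    claw.command_gripper(40)
    arm.move_pose(W2(195+130,-50+130),R); print(get_time(),get_ee_pos(),W2(325,80))
except arm.Unreachable as ex: print("unreach",ex)
for n in ["scene","side"]:
    p,d=grab_frame(n);cv2.imwrite(f"pics/{n}1.png",p)
E
```

```text
unreach the arm cannot take that pose within its joint ranges
```

View pics/scene1.png

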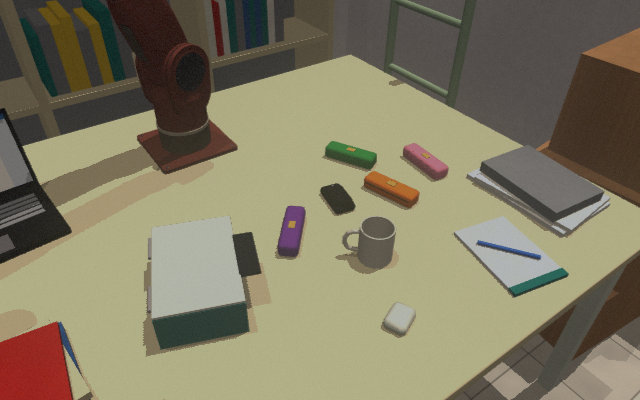

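View pics/side1.png

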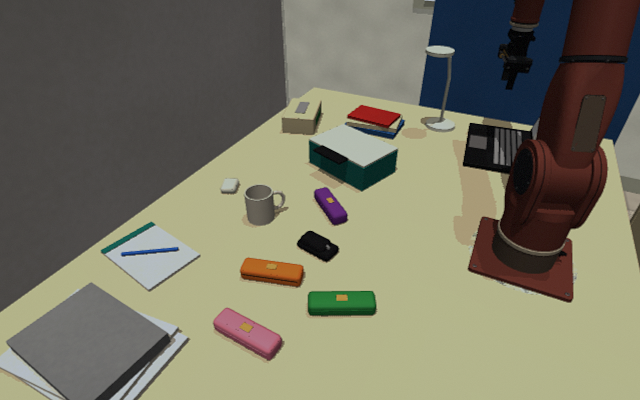

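Nothing moved. I look for a reachable high waypoint and check the whole chain first.

```bash
python3 - <<'E'
from h import *
def t(r,z,e,s=1):
    P=W2(r,z);q=arm.inverse_kinematics(P,Rpush(np.radians(e),s));return (r,z,e,P.round().tolist(),None if q is None else np.round(q,2).tolist())
for a in [(325,80,45),(295,50,45),(275,30,45),(195,-50,45),(200,200,45),(300,200,45),(300,200,60),(300,200,75),(300,250,75),(300,200,90),(330,150,60)]: print(t(*a))
e=np.radians(45);a=np.array([np.cos(e),np.sin(e)]);x=np.array([-np.sin(e),np.cos(e)])
for th in np.arange(0,96,12):
    w=np.radians(th);A=np.array([np.cos(w),np.sin(w)]);c=(210*A-30*a if w<e else 180*A)-10*x
    print(th,t(*c,45))
E
```

```text
(325, 80, 45, [646.0, 8.0, 165.0], [0.12, 0.89, -0.91, 1.21, 1.04, 2.05, 2.08])
(295, 50, 45, [635.0, -20.0, 135.0], [0.25, 0.98, -1.1, 1.29, 1.18, 2.08, 2.01])
(275, 30, 45, [628.0, -39.0, 115.0], [0.29, 0.99, -1.1, 1.34, 1.18, 2.05, 2.0])
(195, -50, 45, [600.0, -113.0, 35.0], [0.44, 1.04, -1.1, 1.51, 1.26, 1.94, 1.96])
(200, 200, 45, [602.0, -109.0, 285.0], [0.32, 0.64, -0.91, 1.33, 0.99, 2.03, 2.29])
(300, 200, 45, [637.0, -15.0, 285.0], [0.05, 0.7, -0.72, 1.15, 0.92, 2.08, 2.27])
(300, 200, 60, [637.0, -15.0, 285.0], [0.34, 0.7, -1.1, 1.2, 0.92, 2.01, 2.21])
(300, 200, 75, [637.0, -15.0, 285.0], [0.52, 0.58, -1.1, 1.28, 0.69, 1.77, 2.3])
(300, 250, 75, [637.0, -15.0, 335.0], [0.49, 0.57, -1.1, 1.19, 0.68, 1.86, 2.33])
(300, 200, 90, [637.0, -15.0, 285.0], [0.71, 0.49, -1.1, 1.36, 0.43, 1.55, 2.44])
(330, 150, 60, [648.0, 13.0, 235.0], [0.3, 0.77, -1.1, 1.22, 0.95, 1.97, 2.14])
0 (np.float64(195.85786437626905), np.float64(-28.2842712474619), 45, [601.0, -113.0, 57.0], [0.44, 1.01, -1.1, 1.5, 1.24, 1.95, 1.98])
12 (np.float64(191.26886053036824), np.float64(15.377183824267565), 45
[... 200 characters left out ...]
7, 2.09])
36 (np.float64(155.75143319500802), np.float64(95.15063173395745), 45, [586.0, -150.0, 180.0], [0.51, 0.79, -1.1, 1.49, 1.13, 1.98, 2.15])
48 (np.float64(127.51457695645996), np.float64(126.69500077406548), 45, [576.0, -177.0, 212.0], [0.56, 0.72, -1.1, 1.5, 1.11, 1.97, 2.22])
60 (np.float64(97.07106781186549), np.float64(148.81350486933349), 45, [566.0, -205.0, 234.0], [0.62, 0.67, -1.1, 1.52, 1.1, 1.95, 2.28])
72 (np.float64(62.69412679935601), np.float64(164.11910512126215), 45, [554.0, -237.0, 249.0], [0.68, 0.62, -1.1, 1.54, 1.1, 1.92, 2.34])
84 (np.float64(25.886191200043097), np.float64(171.9428733544237), 45, [541.0, -272.0, 257.0], [0.76, 0.59, -1.1, 1.56, 1.1, 1.88, 2.4])
```

```bash
python3 - <<'E'
from h import *
d=np.load("pics/side0.npy").astype(float);W=cloud("side",d)
for v,u in [(50,430),(55,445),(70,448),(100,442),(124,438),(125,300),(118,370)]: print(v,u,W[v,u].round())
d=np.load("pics/wrist0.npy").astype(float)
q0=get_joint_pos();W=cloud("wrist",d)
for v,u in [(20,410),(40,400),(120,260)]: print(v,u,W[v,u].round())
m=(W[...,2]>60)&np.isfinite(W[...,2]);m[200:]=0;print(m.sum())
E
```

```text
50 430 [ 430. -583.  319.]
55 445 [ 372. -565.  314.]
70 448 [ 367. -665.  234.]
100 442 [  436. -1129.   -64.]
124 438 [ 364. -654.   18.]
125 300 [ 842. -359.   39.]
118 370 [ 604. -501.   59.]
20 410 [ 335. -685.   22.]
40 400 [ 316. -681.   18.]
120 260 [ 202. -555.   20.]
0
```

The lamp head (about (400,-575), z 315) stands in the direct sweep. I retract to a small radius, swing round, then reach out.

```bash
python3 - <<'E'
from h import *
R0=np.array(get_orientation());p0=np.array(get_ee_pos());a0=np.arctan2(p0[1],p0[0])
def rz(t): return np.array([[np.cos(t),-np.sin(t),0],[np.sin(t),np.cos(t),0],[0,0,1]])
for az in (a0,np.radians(-50),np.radians(-25),np.radians(0)):
  for rad in (470,):
    q=arm.inverse_kinematics(np.array([rad*np.cos(az),rad*np.sin(az),300]),rz(az-a0)@R0)
    print(np.degrees(az).round(),None if q is None else np.round(q,2))
for az in (a0,np.radians(-40)):
    arm.move_pose(np.array([470*np.cos(az),470*np.sin(az),300]),rz(az-a0)@R0); print(get_time(),get_joint_pos().round(2))
for a in [(200,200,60),(300,200,60)]:
    q=arm.inverse_kinematics(W2(*a[:2]),Rpush(np.radians(a[2]),1));print(a,None if q is None else np.round(q,2))
E
```

```text
-76.0 [ 1.21 -0.07  0.02  1.76  0.    1.45 -0.1 ]
-50.0 [ 0.97 -0.06 -0.18  1.75 -0.01  1.45 -0.08]
-25.0 [ 0.79 -0.05 -0.43  1.74 -0.02  1.45 -0.07]
0.0 [ 0.71 -0.04 -0.76  1.73 -0.03  1.45 -0.05]
1.05 [ 1.21 -0.06  0.02  1.76  0.    1.45 -0.1 ]
2.175 [ 0.92 -0.05 -0.3   1.74 -0.01  1.45 -0.08]
(200, 200, 60) [ 0.55  0.6  -1.1   1.35  0.87  1.9   2.32]
(300, 200, 60) [ 0.34  0.7  -1.1   1.2   0.92  2.01  2.21]
```

```bash
python3 - <<'E'
from h import *
try:
    arm.move_pose(W2(300,200),Rpush(np.radians(60))); print(get_time(),get_ee_pos(),get_joint_pos().round(2))
    claw.command_gripper(40)
    arm.move_pose(W2(295,50),Rpush(np.radians(45))); print(get_time(),get_ee_pos(),W2(295,50))
except arm.Unreachable as ex: print("unreach",ex)
out=[]
for n in ["scene","side"]:
    p,d=grab_frame(n);cv2.imwrite(f"pics/{n}2.png",p);out.append(p[60:340,100:500])
cv2.imwrite("pics/both2.png",np.hstack(out))
E
```

```text
4.15 [637.11492328 -16.20503756 285.1467483 ] [ 0.34  0.7  -1.1   1.2   0.92  2.01  2.21]
5.8333 [635.97447179 -19.50799517 136.47641691] [635.38674616 -19.82749749 135.        ]
```

View pics/both2.png

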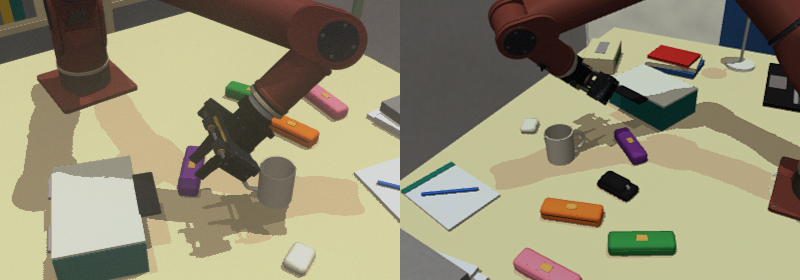

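The hand sits in front of the tab, clear of the mug and the purple case. I slide it under the tab and lift along the arc.

```bash
python3 - <<'E'
from h import *
e=np.radians(45);a=np.array([np.cos(e),np.sin(e)]);x=np.array([-np.sin(e),np.cos(e)]);R=Rpush(e)
arm.move_straight(W2(195,-50),velocity=120); print(get_time(),get_ee_pos().round(1),W2(195,-50).round(1),get_contact_force().round(1))
for th in [0,15,30,45,60,75]:
    w=np.radians(th);A=np.array([np.cos(w),np.sin(w)]);c=(210*A-30*a if w<e else 180*A)-10*x
    arm.move_straight(W2(*c),velocity=110); print(th,get_time(),get_contact_force().round(1))
out=[]
for n in ["scene","side"]:
    p,d=grab_frame(n);cv2.imwrite(f"pics/{n}3.png",p);np.save(f"pics/{n}3.npy",d);out.append(p[0:300,100:500])
cv2.imwrite("pics/both3.png",np.hstack(out))
E
```

```text
7.2583 [ 600.7 -112.6   35.5] [ 600.2 -113.4   35. ] [-0.4  0.6 -0.1]
0 7.6083 [ 2.5  3.  -1.6]
15 8.2583 [ 1.9  2.4 -1. ]
30 8.9083 [ 0.7  1.6 -0.2]
45 9.5583 [ 0.3  1.8 -0.3]
60 10.1333 [1.  0.8 0.7]
75 10.7083 [ 0.   0.2 -0.5]
```

View pics/both3.png

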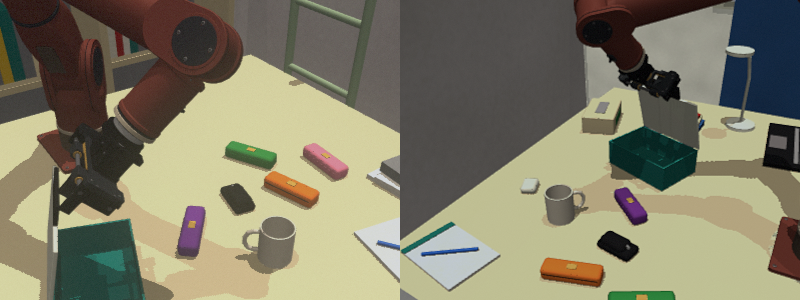

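The lid is being held at about 75–80° by the fingertips. I push the rest slowly until it tips over, then back off.

```bash
python3 - <<'E'
from h import *
e=np.radians(45);x=np.array([-np.sin(e),np.cos(e)])
for th in [82,88,92,97]:
    w=np.radians(th);A=np.array([np.cos(w),np.sin(w)]);c=180*A-10*x
    arm.move_straight(W2(*c),velocity=45); print(th,get_time(),get_contact_force().round(1))
arm.dwell(0.4)
arm.move_straight(W2(*(c+np.array([110,60]))),velocity=150); arm.dwell(0.5);print(get_time())
out=[]
for n in ["scene","side"]:
    p,d=grab_frame(n);cv2.imwrite(f"pics/{n}4.png",p);np.save(f"pics/{n}4.npy",d);out.append(p[0:300,100:500])
    W=cloud(n,d.astype(float));D=W-H; r=D@F; l=D@np.array([-F[1],F[0],0]);m=(abs(l)<110)&(D[...,2]>15)&(D[...,2]<160)&(r>-120)&(r<20)
    m&=hsvmask(p,(0,0,50),(180,60,255))
    X=np.stack([r[m],D[...,2][m]],1);X=X[np.isfinite(X).all(1)]; print(n,len(X)); 
    if len(X)>50:
        f=cv2.fitLine(X.astype(np.float32),cv2.DIST_HUBER,0,.01,.01).ravel();print(f, np.arctan2(abs(f[1]),f[0]*np.sign(f[1])))
cv2.imwrite("pics/both4.png",np.hstack(out))
E
```

```text
82 11.45 [0.5 0.5 0.3]
88 12.0167 [ 0.6 -0.  -0.6]
92 12.45 [ 0.2 -0.1  0.2]
97 12.95 [ 0.5 -0.6 -0. ]
14.8333
scene 4444
[  0.37105027  -0.92861277 -36.719288    91.7588    ] 1.9509361
side 2528
[  0.36763912  -0.92996854 -33.457268    88.40994   ] 1.9472654
```

View pics/both4.png

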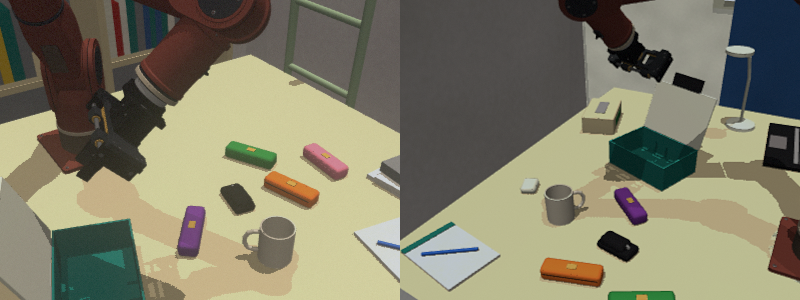

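The lid rests at its stop: 1.95 rad in both views, touched by nothing. Next I go above the case and refine its position with the wrist camera.

```bash
cat >> h.py <<'E'
def Rdown(yaw):  # tool y at heading yaw, z down
    y=np.array([np.cos(yaw),np.sin(yaw),0]); z=-Z; return np.stack([np.cross(y,z),y,z],1)
E
python3 - <<'E'
from h import *
P=np.array([537.5,345,200.])
for yw in (105.3,-74.7):
  R=Rdown(np.radians(yw));print(yw,R[:,0].round(2),[None if q is None else np.round(q,2).tolist() for q in (arm.inverse_kinematics(P,R),arm.inverse_kinematics(P*[1,1,.04],R))])
B=C+15*F
for yw in (69.4,-110.6):
  R=Rdown(np.radians(yw))
  print(yw,R[:,0].round(2),[None if q is None else np.round(q,2).tolist() for q in (arm.inverse_kinematics(B+300*Z,R),arm.inverse_kinematics(B+16*Z,R))])
E
```

```text
105.3 [-0.96 -0.26  0.  ] [[0.11, 0.52, -1.05, 1.48, 0.46, 1.4, 0.88], [0.06, 0.72, -0.97, 1.66, 0.65, 1.11, 0.74]]
-74.7 [ 0.96  0.26 -0.  ] [[-1.47, 0.58, 1.22, 1.57, -0.55, 1.38, -1.51], [-1.45, 0.89, 1.21, 1.74, -0.9, 1.18, -1.28]]
69.4 [-0.94  0.35  0.  ] [[1.04, 0.36, -1.0, 1.43, 0.3, 1.52, 1.26], [1.0, 0.63, -0.95, 1.76, 0.58, 1.06, 1.06]]
-110.6 [ 0.94 -0.35  0.  ] [[-0.64, 0.38, 1.22, 1.51, -0.36, 1.5, -1.35], [-0.59, 0.8, 1.21, 1.83, -0.84, 1.13, -1.01]]
```

```bash
python3 - <<'E'
from h import *
p0=np.array(get_ee_pos()); print(p0.round())
R=Rdown(np.radians(105.3))
arm.move_straight(p0+90*F+20*Z,velocity=250)
arm.move_pose([537.5,345,220],R)
claw.command_gripper(87)
print(get_time(),get_ee_pos().round(1))
arm.dwell(.2);c=calibration("wrist");p,d=grab_frame("wrist")
cv2.imwrite("pics/wrist5.png",p);d=d.astype(float);W=cloud("wrist",d,c)
m=big(hsvmask(p,(5,150,60),(16,255,255))&(W[...,2]<60)&(W[...,2]>8));X=W[m]
print("orange",m.sum(),np.percentile(X[:,2],[1,50,99]).round(1),rect(X));t=X[X[:,2]>30];print(rect(t))
E
```

```text
[ 565. -207.  317.]
18.2 [537.5 345.  220. ]
orange 5134 [28.9 36.2 38.2] ((536.912353515625, 345.68994140625), (147.1260528564453, 47.3764533996582), 15.388501167297363)
((536.9017944335938, 345.76519775390625), (147.1031951904297, 46.59044647216797), 15.40121078491211)
```

View pics/wrist5.png

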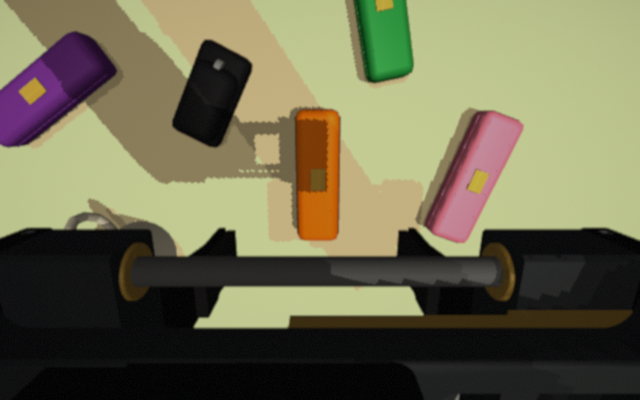

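Wrist view: the case is fully visible at (318,175), 147 × 47 mm, centred at (536.9, 345.7), yaw 15.4°, which agrees with the mean of the other two cameras. I descend and grip.

```bash
python3 - <<'E'
from h import *
R=Rdown(np.radians(105.4)); P=np.array([536.9,345.7,0])
arm.move_pose(P+60*Z,R)
arm.move_straight(P+10.5*Z,velocity=80); print(get_time(),get_ee_pos().round(1),get_contact_force().round(1))
claw.command_gripper(30,20); print(get_finger_gap(),get_ee_pos().round(1))
arm.move_straight(P+60*Z,velocity=80); arm.move_straight(P+200*Z,velocity=200); print(get_time(),get_finger_gap(),get_ee_pos().round(1),get_contact_force().round(1))
c=calibration("wrist");p,d=grab_frame("wrist")
cv2.imwrite("pics/wrist6.png",p);d=d.astype(float);W=cloud("wrist",d,c)
m=big(hsvmask(p,(5,150,40),(16,255,255)));X=W[m]
print(m.sum(),np.nanpercentile(X[:,2],[1,50,99]).round(1),rect(X))
q,dd=grab_frame("side");cv2.imwrite("pics/side6.png",q)
cv2.imwrite("pics/both6.png",np.hstack([p[:300,120:520],q[:300,100:500]]))
E
```

```text
19.9 [536.9 345.9  10.6] [-0.2  0.4 -1.1]
47.76889268490933 [536.9 345.7  10.5]
22.2583 48.054334776096404 [536.5 345.1 198.5] [ 0.4 -0.9 -2.4]
14890 [217.1 224.3 226.1] ((499.37310791015625, 336.2075500488281), (71.2061996459961, 50.17256546020508), 15.354988098144531)
```

View pics/both6.png

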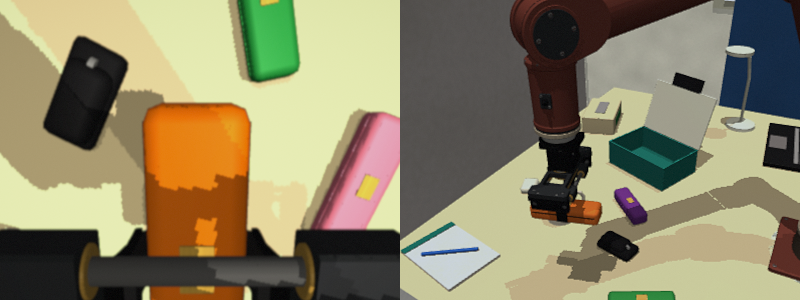

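The case is held level: gap 48 mm, top 25.5 mm above the TCP, as planned. The long side goes along the hinge, 20 mm forward of centre, so the gripper body clears both the rim and the lid.

```bash
python3 - <<'E'
from h import *
B=C+20*F; R=Rdown(np.radians(69.4))
arm.move_straight(np.array(get_ee_pos())+60*Z,velocity=200)
arm.move_pose(C+150*F+270*Z,R);print(get_time(),get_finger_gap())
arm.move_straight(B+250*Z,velocity=200)
arm.move_straight(B+110*Z,velocity=150);print(get_time(),get_finger_gap(),get_ee_pos().round(1),(B+110*Z).round(1),get_contact_force().round(1))
out=[]
for n in ["scene","side"]:
    p,d=grab_frame(n);np.save(f"pics/{n}7.npy",d);cv2.imwrite(f"pics/{n}7.png",p);out.append(p)
a=cv2.resize(out[0][150:350,100:300],(400,400));b=cv2.resize(out[1][60:220,260:420],(400,400));cv2.imwrite("pics/both7.png",np.hstack([a,b]))
E
```

```text
24.375 47.94906478375025
26.2667 48.0428751076741 [ 569.3 -197.7  111.1] [ 568.5 -197.7  110. ] [-0.4  0.6 -0.8]
```

View pics/both7.png

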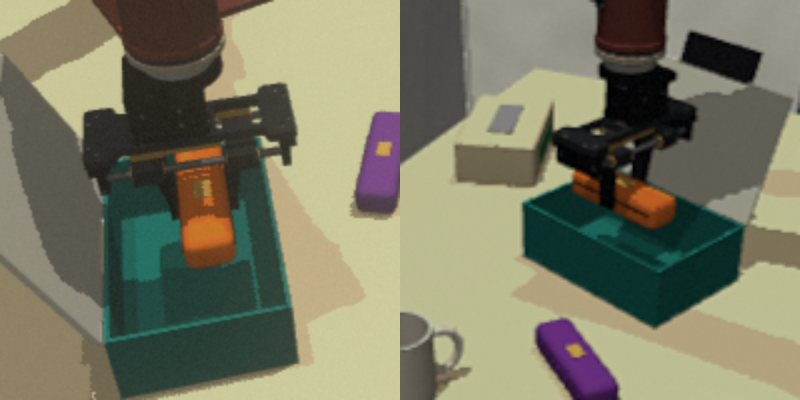

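The case is aligned over the box, with space to the lid. I lower it with force checks.

```bash
python3 - <<'E'
from h import *
B=C+20*F
arm.move_straight(B+40*Z,velocity=80);f0=np.array(get_contact_force());print(f0.round(1))
arm.move_straight(B+22*Z,velocity=50);print(get_time(),get_ee_pos().round(1),get_contact_force().round(1))
for z in (20,19,18,17,16,15.2):
    arm.move_straight(B+z*Z,velocity=15);arm.dwell(.1);f=np.array(get_contact_force());e=get_ee_pos();print(z,e[2].round(1),f.round(1))
    if np.linalg.norm(f-f0)>5: print("contact");break
print(get_time(),get_finger_gap())
p,d=grab_frame("side");q,d2=grab_frame("scene");cv2.imwrite("pics/both8.png",np.hstack([cv2.resize(q[150:350,100:300],(400,400)),cv2.resize(p[60:220,260:420],(400,400))]))
E
```

```text
[-0.  -0.1 -1.1]
27.9 [ 568.3 -197.6   21.7] [ 0.5 -0.7 -0.8]
20 20.1 [-0.2 -0.9 -1.6]
19 19.0 [ 0.6 -0.4 -1.3]
18 18.0 [-0.1 -0.8 -1.8]
17 17.0 [-0.3  0.6 -0.9]
16 16.0 [-0.3 -0.2 -0.8]
15.2 15.5 [-1.4  0.3  4.4]
contact
30.0333 47.68827624444124
```

View pics/both8.png

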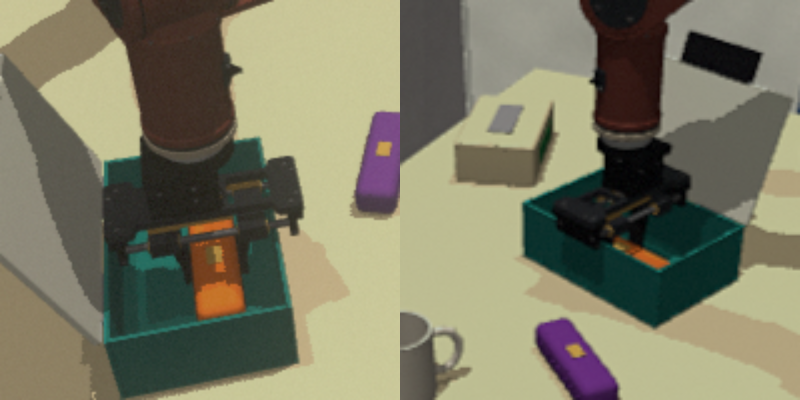

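Contact came at TCP z = 15.5 mm, which is exactly floor (5) plus the grip height (10.5), so the case is on the floor. I release and retreat.

```bash
python3 - <<'E'
from h import *
B=C+20*F
claw.command_gripper(62);print(get_finger_gap(),get_contact_force().round(1))
arm.move_straight(B+110*Z,velocity=80); arm.move_straight(B+40*F+250*Z,velocity=200); arm.move_pose(C+170*F+280*Z,Rdown(np.radians(69.4)))
arm.dwell(.3);print(get_time(),get_contact_force().round(1))
out=[]
for n in ["scene","side","wrist"]:
    c=calibration(n);p,d=grab_frame(n);cv2.imwrite(f"pics/{n}9.png",p);out.append(p);W=cloud(n,d.astype(float),c)
    if n!="wrist":
        D=W-H;r=D@F;l=D@np.array([-F[1],F[0],0]);m=(abs(l)<110)&(D[...,2]>15)&(D[...,2]<160)&(r>-120)&(r<20)&hsvmask(p,(0,0,50),(180,60,255))
        f=cv2.fitLine(np.stack([r[m],D[...,2][m]],1).astype(np.float32),cv2.DIST_HUBER,0,.01,.01).ravel();print(n,"lid",np.arctan2(abs(f[1]),f[0]*np.sign(f[1])))
    m=hsvmask(p,(5,150,30),(16,255,255))&(np.linalg.norm(W[...,:2]-C[:2],axis=-1)<140)&(W[...,2]<80)
    if m.sum()>50:
        X=W[big(m)];print(n,"case",len(X),np.percentile(X[:,2],[1,50,99]).round(1),rect(X))
        t=X[X[:,2]>np.median(X[:,2])-4];A=np.c_[t[:,:2]-t[:,:2].mean(0),np.ones(len(t))];print("slope",np.linalg.lstsq(A,t[:,2],rcond=None)[0].round(3))
    if n=="side":
        m=(p.max(-1)<60)&(W[...,2]>8)&(W[...,2]<45); m[:225]=0;m[265:]=0;m[:,:290]=0;m[:,345:]=0; print("mouse",rect(W[m]))
        b=np.zeros((400,640),bool);b[180:225,240:290]=1;X=W[b&(W[...,2]>80)&(W[...,2]<110)];print("mug",rect(X))
cv2.imwrite("pics/both9.png",np.hstack([cv2.resize(out[0][150:350,100:300],(400,400)),cv2.resize(out[1][60:260,220:420],(400,400))]))
E
```

```text
61.95900941116677 [-0.5  0.2 -0.9]
33.7667 [-0.2 -0.5 -0.4]
scene lid 1.950476
scene case 1164 [31.6 40.2 43.7] ((570.561279296875, -200.1072998046875), (47.3310546875, 149.0308380126953), 69.4303207397461)
slope [-2.0000e-03  1.0000e-03  4.0267e+01]
side lid 1.9499408
side case 130 [38.6 42.1 45.4] ((588.1365966796875, -217.59544372558594), (49.601985931396484, 190.45484924316406), 57.040008544921875)
slope [2.3000e-02 6.1000e-02 4.2046e+01]
mouse ((479.8915710449219, 215.38568115234375), (54.2650260925293, 102.73835754394531), 81.52056884765625)
mug ((688.8367309570312, 160.73585510253906), (78.63928985595703, 83.98471069335938), 19.664295196533203)
wrist case 3118 [17.6 40.3 43.1] ((572.9651489257812, -204.13519287109375), (60.40668869018555, 158.00668334960938), 69.50652313232422)
slope [ 3.0000e-03 -2.7000e-02  4.0565e+01]
```

View pics/both9.png

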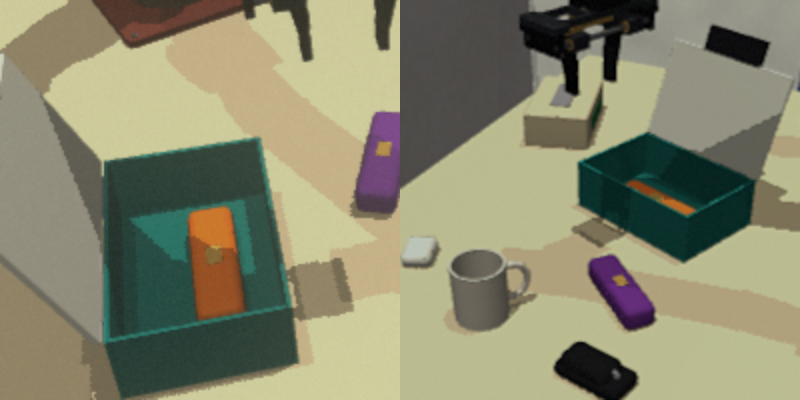

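The case lies flat in the box (top at 40–41 mm, expected 41), brass plate up. The lid is at 1.95 rad and the hand is clear, so I hand in.

```bash
python3 -c "
from rig import *
hand_in();print(get_time())"
```

```text
the job is handed in; nothing more can be done
the job is handed in; nothing more can be done
```

The lid is standing open and the orange glasses case is lying flat in the box; I handed the job in at about 34 s of the 69 s allowed. No verdict is reported.

- **Lid:** I lifted it by the tab with the fingertips and eased it past its tipping point. It fell to its stop by itself, and both fixed cameras measured 1.95 rad, before and after the case went in. I did not measure the fall speed; my estimate is at most about 3.6 rad/s without damping, against the 4 rad/s limit.
- **Case:** I lowered it until it touched the floor, at TCP height 15.5 mm, the height expected for the case on the box floor. I then let go and backed off. In the scene camera its top is at 40 mm (41 expected), with no measurable tilt and the brass plate up.
- **Mouse and mug:** Both are within 2 mm of where they started, which is about the measuring error.
- **Disagreements:** The two fixed cameras differed by 5–8 mm on the first case position. The wrist camera settled it before I gripped. At the end the side and wrist cameras saw only part of the case, so their outlines and slopes are unreliable. I relied on the scene camera for its position and tilt; the heights from all three agree to about 2 mm.

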